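# Susceptibility reading of a rock in a loop sensor with a latching spring carriage

### The arm

A 6-joint arm with a two-finger parallel gripper is mounted at the origin on a cart in front of the work surface, level with it; the furniture and walls round the work are solid. World frame = base frame: x ahead of the robot, y to its left, z up, the work surface at z = 0. Lengths are in m, angles in rad, forces in N, time in s.
With the tool pointing down it reaches from about 0.375 to 0.975 m from the base axis. Payload 3.8 kg.
Tool frame: the origin (TCP) lies at the very end of the fingers, on their centre line; the grasp point (between the pads) lies manip.hold_point_z behind it (manip.hold_point_z is the distance from the TCP to the grasp point, in m); x points along the fingers, y is the direction in which the jaws open and shut, and the axes are right-handed (so a half turn about x gives the same grasp; the last joint's range is limited). The gripper opens to 85 mm and grips with 20 to 120 N. Pads are 22 mm wide; open, the fingers measure 114 mm over their backs; the gripper's body (76 mm by 85 mm) begins 54 mm behind the grasp point. The pads swing forward as they close: fully open they stand 13 mm farther back than shut.
Start: joints at [1.188, 0.264, 1.604, -0, 1.274, -0.037], TCP at [0.229, 0.635, 0.231] pointing down, gripper open.
Joint ranges: [-2.63, 2.63], [-0.94, 2.18], [0.31, 2.57], [-1.31, 4.45], [0, 2.66], [-2.55, 2.55]. Speed limits (rad/s): [2.57, 2.57, 3.14, 3.14, 3.14, 3.14].

### API

Orientations are given as [roll, pitch, yaw] about the fixed x, y, z axes, in that order (R = Rz(yaw) Ry(pitch) Rx(roll)).
In Python, from station import manip gives the robot as it stands. Calls block until the motion is done:
- manip.reach(position, orientation): joint-space move of the TCP to a pose.
- manip.line_to(position, speed=0.15, frame=None): straight line of the TCP; frame=None keeps the orientation; speed is the mean speed in m/s.
- manip.goto_joints(angles): joint-space move.
- manip.move_gripper(opening): finger opening in m; the grip force is fixed at half the most; returns when the fingers have stopped.
- manip.sleep(seconds).
- manip.inverse_kinematics(position, orientation): joint angles nearest the present ones, or None.
- manip.sense(): the state.
- manip.snapshot(name): name is "scene" or "side" or "wrist"; returns a dict with "frame" (420x560x3 uint8, red, green, blue), "fx", "fy", "cx", "cy" (pixels), "origin" and "rotation" of the camera in the world. Camera axes: x right, y up, looking along -z (the intrinsics and any distortion apply to the point x, -y, -z); pixel columns grow to the right and rows downward; lengths in m; the calibration is good to about 2 mm. The wrist camera is an equidistant fisheye: a pixel r from the principal point sees the ray r / f radians off the axis. A picture is of the moment at which its call begins. There is no depth.
A pose or a line that the arm cannot do raises manip.Unreachable and nothing moves.
- manip.job_done(): hands the job in, once; it reports no verdict.
The state is a dict: "clock": time; "q": joint angles; "qd": joint speeds; "tau": joint torques, N m; "tcp_pos": TCP position; "orientation": TCP orientation; "contact_force": force on the tool from outside, world axes, zero at the start; "ft_torque": the same for the moment, N m; "width": finger opening in m.
Only numpy, scipy, OpenCV 4.12 (cv2) and the standard library are available. Lean on these libraries where they do the work, as an engineer would, in place of code of your own. Each camera call takes 0.05 s, during which the arm holds its last target. There are 200 camera calls.

### The job

Take a magnetic susceptibility reading of the rock in the white tray: press the meter's white button to zero it while the coil ring is still empty, then push the black pad of the spring-loaded carriage until it has passed its stop pin and let it go, so that it springs back against the pin and stays latched with the rock inside the ring, and last press the green button to measure. Do it all with the fingertips, pushing and pressing only: do not grip the carriage's plate or lift anything, do not touch the rock or the pin's red knob, and leave the other things on the worktop where they are.

Things in the scene. Friction and masses are not known exactly. Their poses are not given: they have to be found in the camera images.
- bench: loop sensor bench, fixed: grey base 320 x 170 x 12 mm, upright white coil ring (160 mm across, 30 mm thick, with its cap 185 mm high) centred at x = +80 mm, and a 52 mm high aluminium block with the stop pin at x = +20, y = +56 mm. Origin: centre of the underside. x: the direction in which the carriage is pushed, away from the robot within 13 degrees; y to its left; z up
- carriage (a joint): m along bench x: 0 out, held there by a spring; 0.070 latched on the stop pin, tray centred in the ring; 0.090 end stop. A lug on it pushes the pin aside from about 0.04; the pin snaps out behind it at about 0.072: push to 0.078-0.090, let go, and the spring returns it to 0.070 (to 0 if let go too early). It takes 3 N at 0, 6 N at 0.09, 2 N more at the pin, and 30 N per m/s of damping
- push_face (a point): centre of the front face of the carriage's black rubber push pad, 64 mm wide (bench y), 46 mm high, upright, facing against bench x. 60 mm above the worktop (the plate's top edge at 84); at x = -140, y = 0 mm in the bench's frame when out; moves with the carriage. Free in front and above; the ring is 205 mm ahead of the pad when out, 115 mm when fully in
- tray_floor (a point): centre of the inner floor of the white tray on the carriage, 50 mm above the worktop, 150 mm ahead of the push face; the tray is 86 (bench x) x 78 mm outside with 4 mm walls 14 mm high inside
- specimen_mid (a point): centre, half-way up, of the rock specimen lying loose in the tray: a brownish-green lump, 70 (along the bench's x) x 58 x 42 mm. Not to be touched
- stop_pin (a joint): how far in m the steel stop pin is pushed back into its block: 0 fully out (as at the start and when latched), about 0.010 while the lug passes
- pin_knob (a point): middle of the red pull knob of the stop pin (22 mm across, 19 mm long, its axis level across the bench), 41 mm above the worktop, on the left of the bench. Not to be touched
- meter: the fixed meter: a grey box 105 (x) x 130 (y) x 36 mm with a dark display on the far half of its top and a white and a green push button on the near half, a short antenna 63 mm high at its far left corner. It stands to the left or to the right of the bench. Origin: centre of the underside
- white_button (a joint): zero button, how far it is pressed in m: 0 released, 0.006 fully down (4 N); 0.004 counts as pressed
- white_button_top (a point): centre of the top of the white zero button, a round cap 24 mm across, pressed straight down; at x = -24, y = +33 mm in the meter's frame
- green_button (a joint): measure button, how far it is pressed in m: 0 released, 0.006 fully down (4 N); 0.004 counts as pressed
- green_button_top (a point): centre of the top of the green measure button, a round cap 24 mm across, pressed straight down; at x = -24, y = -33 mm in the meter's frame
- dark_rock: bystander: big dark green-black rock, 115 x 150 x 90 mm, on the side of the bench where the meter is not; origin at the centre of its underside
- jasper: bystander: red-brown rock, 82 x 98 x 65 mm; origin at the centre of its underside
- streak_plate: bystander: cream streak plate, 48 x 64 x 8 mm; origin at the centre of its underside
- brush: bystander: flat dusting brush, 36 x 175 x 11 mm; origin at the centre of its underside
- lens: bystander: folding brass hand lens, 27 x 70 x 10 mm; origin at the centre of its underside
- plate_mid (a point): centre of the white upright plate that carries the black pad, 9 mm behind the pad's face: 74 mm wide, 58 mm high (26 to 84 mm above the worktop), 10 mm thick, two gussets behind it. Push on the pad in front of it; fingers that press on the plate or its gussets themselves count as gripping it
Mind the look-alikes: they are no part of the job. Leave any blue look-alike of the part that bears specimen_mid alone.

How it is judged:
On the way, in this order (a step that is already met when the one before it is completed fails the run):
1. the white button is pressed while the carriage is still out and the ring empty (value of joint white_button above 0.004 m and value of joint carriage below 0.008 m), for 0.05 s.
2. the carriage has been let go and rests latched against the stop pin, the rock in the ring (value of joint carriage between 0.067 and 0.072 m and value of joint stop_pin below 0.003 m and contact force between each of the arm, the fingers and bench below 0.1 N), for 0.3 s.
3. the green button is pressed with the carriage latched (value of joint green_button above 0.004 m and value of joint carriage between 0.067 and 0.072 m), for 0.05 s.
At the end, for the whole second after the job is handed in: the carriage rests against the stop pin (0.067 to 0.072 m, pin out to within 3 mm), the rock lies still in the tray within 15 mm of its centre, and both buttons are released (value of joint carriage between 0.067 and 0.072 m and value of joint stop_pin below 0.003 m and horizontal distance between specimen_mid and tray_floor below 0.015 m and z of specimen_mid in the frame of tray_floor below 0.035 m and linear speed of specimen below 0.02 m/s and value of joint each of white_button, green_button below 0.002 m); the robot touches nothing.
It fails at once if the rock, the stop pin or its knob is touched by the robot (contact force between any of the fingers, the arm and specimen above 0.5 N or contact force between any of the fingers, the arm and stop_pin above 0.5 N).
It fails at once if the carriage's white plate is gripped, or the rock is lifted or thrown out of its tray (horizontal distance between specimen_mid and tray_floor above 0.03 m or z of specimen_mid in the frame of tray_floor above 0.045 m or contact force between the fingers and carriage_c1 above 3 N or contact force between the fingers and carriage_c2 above 3 N or contact force between the fingers and carriage_c3 above 3 N).
It fails at once if the meter is zeroed with the rock on its way into the ring (value of joint white_button above 0.004 m and value of joint carriage above 0.012 m).
It fails at once if the measure button is pressed before the rock is in the ring (value of joint green_button above 0.004 m and value of joint carriage below 0.06 m).
It fails at once if a bystander is moved by more than 20 mm (distance of any of dark_rock, jasper, streak_plate, brush, lens from where it was at the start of the episode above 0.02 m).
It also fails if it takes over 51 s, if anything falls off the work surface, if the arm or the gripper's body presses on something with over 40 N, if the wrist force passes 120 N, or if a joint passes its speed limit or range.

## Working session

There is one attempt and no reset: what is moved stays moved. The work goes in short steps, each a Python script; the robot and the scene stay as the last script left them, time stands still between calls to the robot, and variables do not carry over. Pictures are saved under pics/ and viewed, about 8 in all and at most 12, crops included, and the job is handed in when it is done.

```bash
mkdir -p pics; ls; python3 - <<'E'
from station import manip
import cv2,numpy as np
for n in("scene","side"):
    s=manip.snapshot(n); cv2.imwrite(f"pics/{n}.png",s["frame"][:,:,::-1]); np.savez(f"{n}.npz",**s)
    print(n,s["fx"],s["fy"],s["cx"],s["cy"],s["origin"],s["rotation"])
print(manip.sense(),manip.hold_point_z)
E
```

```text
pics
scene 386.1947817071375 386.1947817071375 280.51835520298727 214.03206840161275 [-0.08980523 -0.33940596  0.89553099] [ 0.75064924  0.00303876 -0.90094429]
side 427.82274968345035 427.82274968345035 288.6046970681317 209.80460109910254 [ 0.10636387 -0.9281207   1.08291356] [ 0.85413458  0.0071356  -0.38500598]
{'clock': 0.1, 'q': array([ 1.18811184e+00,  2.64677666e-01,  1.60526536e+00,  3.41319832e-05,
        1.27370702e+00, -3.68918744e-02]), 'qd': array([ 9.56615598e-04, -2.04546266e-03, -2.80038731e-03, -8.17967705e-05,
       -1.65390069e-03, -3.73718336e-04]), 'tau': array([-8.79934269e-04, -5.16710222e+01, -3.68587804e+01, -9.05088041e-05,
        6.42567000e-03,  8.34669805e-06]), 'tcp_pos': array([0.22851974, 0.63442301, 0.23007155]), 'orientation': array([-1.62354   ,  1.56873867, -1.96934264]), 'contact_force': array([-0.08508242, -0.05214264,  0.16617522]), 'ft_torque': array([-0.0288557 , -0.02756487,  0.01114188]), 'width': 0.08533101748165667} 0.0187
```

View images.

View pics/scene.png

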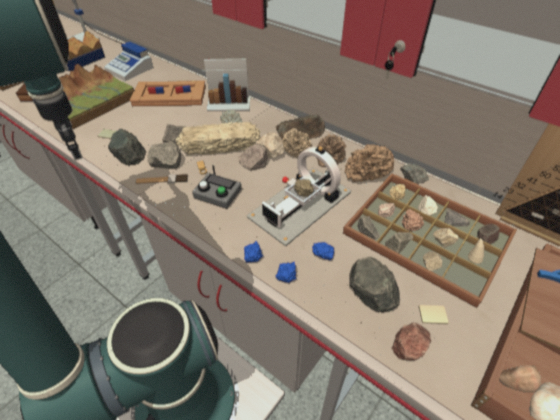

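View pics/side.png

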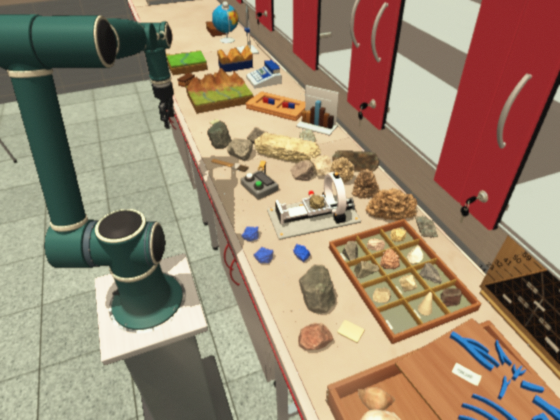

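The scene view shows the bench at about (300,205) with its black pad at (271,212). The meter sits to its left at (217,189), with the white button at (203,185) and the green at (221,191). Three blue look-alike rocks lie in front, at (253,252), (286,271) and (323,250). The specimen is the greenish lump in the tray at (303,186).

```bash
cat > h.py <<'E'
import numpy as np,cv2
from scipy.spatial.transform import Rotation as R
def ray(s,u,v,fish=False):
    x,y=(u-s["cx"])/s["fx"],(v-s["cy"])/s["fy"]
    if fish:
        r=np.hypot(x,y); k=np.sin(r)/max(r,1e-9); d=np.array([x*k,-y*k,-np.cos(r)])
    else: d=np.array([x,-y,-1.])
    return np.array(s["origin"]),R.from_euler("xyz",s["rotation"]).apply(d/np.linalg.norm(d))
def onz(s,u,v,z,fish=False):
    o,d=ray(s,u,v,fish); return o+d*(z-o[2])/d[2]
def tri(rs):
    A=sum(np.eye(3)-np.outer(d,d) for o,d in rs); b=sum((np.eye(3)-np.outer(d,d))@o for o,d in rs)
    return np.linalg.solve(A,b)
E
python3 - <<'E'
from h import *
L=lambda n:{k:v for k,v in np.load(n+".npz").items()}
a,b=L("scene"),L("side")
print("white",onz(a,203,185,.045)); print("green",onz(a,221,191,.045)); print("pad",onz(a,271,212,.06))
ia=a["frame"][140:250,180:360]; ib=b["frame"][150:240,230:370]
ia=cv2.resize(ia,(0,0),fx=4.4,fy=4.4,interpolation=cv2.INTER_CUBIC)
cv2.imwrite("pics/c1.png",ia[:,:,::-1])
# green button and red knob centroids
for n,s,(r0,r1,c0,c1) in(("scene",a,(140,250,180,360)),("side",b,(150,240,230,370))):
    f=s["frame"][r0:r1,c0:c1]; h=cv2.cvtColor(f,cv2.COLOR_RGB2HSV)
    for nm,lo,hi in(("green",(50,120,50),(85,255,255)),("red",(0,170,120),(6,255,255)),("pad",(0,0,0),(180,255,30)),("white",(0,0,200),(180,40,255))):
        k,_,st,ce=cv2.connectedComponentsWithStats(cv2.inRange(h,lo,hi))
        print(n,nm,[(st[i,4],(ce[i]+[c0,r0]).round(1).tolist()) for i in range(1,k) if st[i,4]>5])
E
```

```text
white [0.4759656  0.43256074 0.045     ]
green [0.49182559 0.36685409 0.045     ]
pad [0.50856459 0.17385517 0.06      ]
scene green [(np.int32(34), [221.2, 189.6])]
scene red [(np.int32(13), [284.6, 179.4])]
scene pad [(np.int32(35), [331.6, 197.1]), (np.int32(74), [269.6, 214.6])]
scene white [(np.int32(201), [326.0, 159.7]), (np.int32(70), [307.2, 176.0]), (np.int32(30), [291.5, 181.1]), (np.int32(19), [202.4, 183.4]), (np.int32(15), [323.7, 188.6]), (np.int32(236), [283.5, 205.2])]
side green [(np.int32(21), [258.1, 183.5])]
side red [(np.int32(10), [310.5, 192.2])]
side pad [(np.int32(7), [348.9, 207.4]), (np.int32(52), [339.9, 218.3]), (np.int32(10), [301.5, 217.3])]
side white [(np.int32(20), [248.7, 174.8]), (np.int32(171), [338.7, 185.9]), (np.int32(117), [329.2, 198.9]), (np.int32(271), [294.6, 208.9]), (np.int32(7), [333.9, 208.6])]
```

View pics/c1.png

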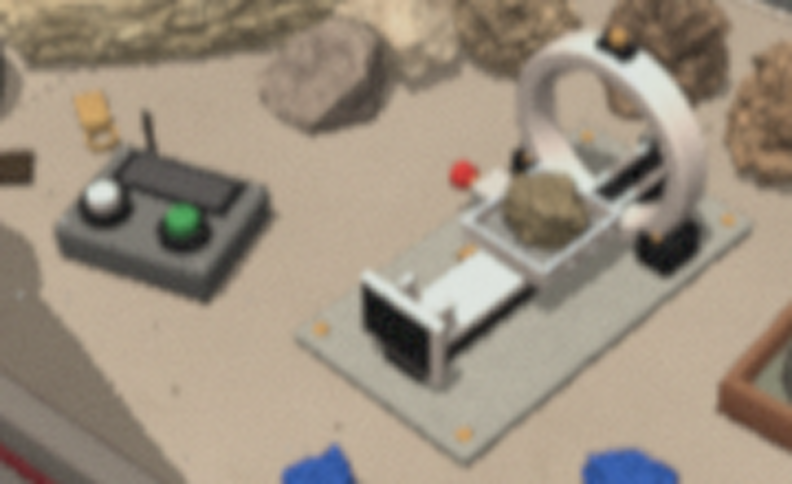

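The enlarged crop confirms a single bench and a single meter: pad at (271,215), red knob at (285,179), white button at (202.5,184.5), green at (221,190), specimen at (303,187). The lens is at (202,167), clear of the buttons.

```bash
python3 - <<'E'
from h import *
from station import manip
L=lambda n:{k:v for k,v in np.load(n+".npz").items()}
a,b=L("scene"),L("side")
g=tri([ray(a,221.2,189.9),ray(b,258.1,183.5)]); w=tri([ray(a,202.6,184.3),ray(b,248.5,175.3)])
print("g",g,"w",w,np.linalg.norm(g-w))
P=np.array([onz(a,180+u/4.4-.4,140+v/4.4-.4,.012) for u,v in((300,340),(465,462),(750,228))])
print(P, np.linalg.norm(np.diff(P,axis=0),axis=1)); 
d=P[2]-P[1]; print("yaw",np.degrees(np.arctan2(d[1],d[0]))); d=P[0]-P[1]; print(np.degrees(np.arctan2(-d[0],d[1])))
yaw=np.arctan2(*(P[2]-P[1])[1::-1]); c=(P[0]+P[2])/2; print("c",c,"pad from bench",c-[.14*np.cos(yaw),.14*np.sin(yaw),0],"pad",onz(a,270.5,214.8,.06))
# pick close view pose above between meter and pad
for p in([.42,.28,.36],[.44,.28,.32]):
    print(manip.inverse_kinematics(p,[0,np.pi/2,0]))
manip.move_gripper(0.0)
manip.reach([.40,.27,.32],[0,np.pi/2,0]); print(manip.sense()["tcp_pos"],manip.sense()["clock"])
s=manip.snapshot("wrist"); np.savez("wrist.npz",**s); print({k:v for k,v in s.items() if k!="frame"})
cv2.imwrite("pics/w1.png",cv2.resize(s["frame"],(784,588))[:,:,::-1])
E
```

```text
g [0.49237917 0.36561399 0.0505466 ] w [0.47368479 0.43064558 0.05147486] 0.06767162452340988
[[0.48218748 0.24685321 0.012     ]
 [0.46772156 0.08788439 0.012     ]
 [0.77702373 0.05723407 0.012     ]] [0.15962565 0.31081711]
yaw -5.6592530502339065
-5.199510102253261
c [0.62960561 0.15204364 0.012     ] pad from bench [0.49028797 0.16584933 0.012     ] pad [0.49886    0.16780927 0.06      ]
[ 5.38653880e-01 -1.16648317e-01  1.77804246e+00 -4.44089210e-16
  1.48019851e+00 -1.03214245e+00]
[ 5.18967490e-01 -7.28723132e-02  1.80931439e+00 -4.44089210e-16
  1.40515058e+00 -1.05182884e+00]
[0.39989946 0.2705759  0.31986162] 2.3917
{'fx': 325.19226210127806, 'fy': 325.19226210127806, 'cx': 278.6374221295594, 'cy': 208.64516249084917, 'origin': array([0.31942112, 0.27054859, 0.46157466]), 'rotation': array([-3.19665868e-01, -5.16464822e-04,  1.57101255e+00])}
```

View pics/w1.png

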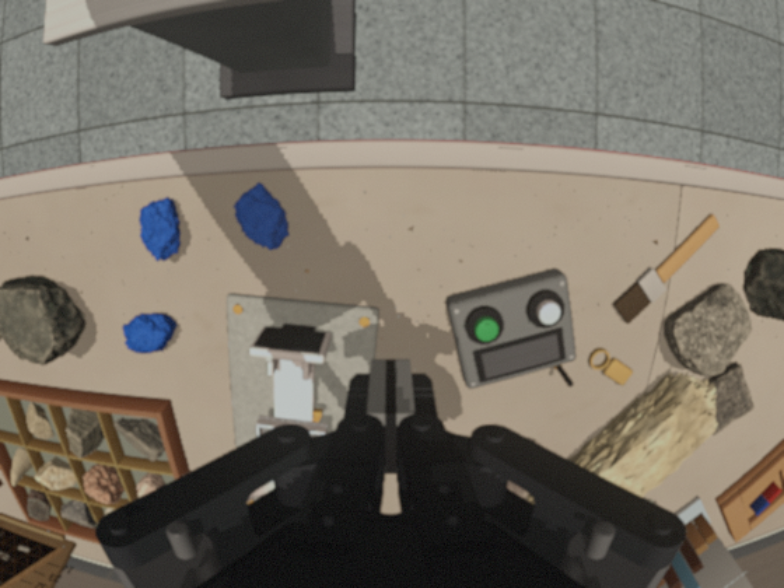

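The wrist view, upside down with the robot at the top and scaled 1.4x, shows green at (486,329) and white at (548,311). The pad's plate top edge runs (251,350)–(327,357), the base's near corners are at (229,294) and (380,308), and the closed fingers are at (390,385).

```bash
python3 - <<'E'
from h import *
L=lambda n:{k:v for k,v in np.load(n+".npz").items()}
a,b,w=L("scene"),L("side"),L("wrist")
W=lambda u,v,z:onz(w,u/1.4,v/1.4,z,True)
h=cv2.cvtColor(w["frame"],cv2.COLOR_RGB2HSV)
f=lambda lo,hi,r0,r1,c0,c1:np.array(np.nonzero(cv2.inRange(h[r0:r1,c0:c1],lo,hi))).mean(1)[::-1]+[c0,r0]
g=f((50,100,50),(85,255,255),220,250,330,365); wh=f((0,0,170),(180,50,255),208,236,378,403); print(g,wh)
for z in(.044,.05): print(z,onz(w,*g,z,True),onz(w,*wh,z,True))
print("tri g",tri([ray(a,221.2,189.9),ray(b,258.1,183.5),ray(w,*g,True)]),"w",tri([ray(a,202.6,184.3),ray(b,248.5,175.3),ray(w,*wh,True)]))
c1,c2=W(229,294,.012),W(380,308,.012); d=c2-c1; print("near corners",c1,c2,np.linalg.norm(d),"yaw",np.degrees(np.arctan2(-d[0],d[1])))
ax=np.array([d[1],-d[0],0])/np.linalg.norm(d); print("pad",(c1+c2)/2+ax*.02)
e1,e2=W(251,347,.084),W(327,354,.084); print("plate top front edge",e1,e2,np.linalg.norm(e1-e2),(e1+e2)/2)
E
```

```text
[347.22357724 235.02845528] [392.34810127 223.52531646]
0.044 [0.49696445 0.36784775 0.044     ] [0.48012458 0.43392603 0.044     ]
0.05 [0.49441339 0.36644969 0.05      ] [0.47781548 0.43157851 0.05      ]
tri g [0.49327918 0.36638107 0.04998807] w [0.475033   0.43113616 0.05121806]
near corners [0.47041889 0.09566689 0.012     ] [0.48587079 0.26019003 0.012     ] 0.16524716408480705 yaw -5.365441285481527
pad [0.49805721 0.1760583  0.012     ]
plate top front edge [0.49908156 0.13928118 0.084     ] [0.50484292 0.21230209 0.084     ] 0.07324784475856207 [0.50196224 0.17579164 0.084     ]
```

```bash
cat > act.py <<'E'
from h import *
from station import manip
def press(x,y):
    manip.line_to([x,y,.075],speed=.12); f0=np.array(manip.sense()["contact_force"])
    z=.056
    while z>.036:
        manip.line_to([x,y,z],speed=.03); s=manip.sense(); f=(s["contact_force"]-f0)
        print(round(z,4),s["tcp_pos"].round(4),f.round(2),round(s["clock"],1))
        if f[2]>7: break
        z-=.0015
    manip.sleep(.15); manip.line_to([x,y,.10],speed=.08)
E
python3 - <<'E'
from act import *
manip.reach([.475,.4315,.11],[0,np.pi/2,0])
press(.475,.4315)
E
```

```text
0.056 [0.4748 0.4314 0.0561] [-1.06  0.68  2.03] 4.7
0.0545 [0.475  0.4316 0.0547] [-1.41  1.16  2.23] 5.0
0.053 [0.4751 0.4316 0.0532] [-1.77  0.8   4.05] 5.2
0.0515 [0.4752 0.4317 0.0521] [-1.81 -0.85  5.8 ] 5.5
0.05 [0.4752 0.4317 0.0519] [-4.46 -2.08 12.75] 5.7
```

```bash
python3 - <<'E'
from act import *
yaw=np.radians(-5.4); ax=np.array([np.cos(yaw),np.sin(yaw),0]); o=[0,np.pi/2,yaw]
pad=np.array([.499,.173,.055]); st=pad-ax*.045
manip.reach(st+[0,0,.09],o); manip.line_to(st,speed=.12); manip.sleep(.2)
f0=np.array(manip.sense()["contact_force"]); c=None; t=0
while t<.15:
    t+=.003 if c is None else .008
    manip.line_to(st+ax*t,speed=.04 if c is None else .06); s=manip.sense(); f=-(s["contact_force"]-f0)@ax
    p=(s["tcp_pos"]-st)@ax
    if c is None and f>2: c=p
    if c is not None: print(round(p,4),round(p-c,4),round(f,2),round(s["clock"],1))
    if f>16 or (c is not None and p-c>.081): break
s=manip.snapshot("scene"); cv2.imwrite("pics/s2.png",cv2.resize(s["frame"][130:260,180:380],(800,520),interpolation=cv2.INTER_CUBIC)[:,:,::-1])
E
```

```text
0.0354 0.0 2.25 11.8
0.0434 0.0081 3.34 12.1
0.0515 0.0161 2.53 12.3
0.0596 0.0242 3.02 12.6
0.0677 0.0323 3.48 12.9
0.0754 0.04 4.2 13.2
0.0834 0.048 3.99 13.5
0.0912 0.0558 5.72 13.8
0.0996 0.0642 5.15 14.0
0.1076 0.0722 4.72 14.3
0.1155 0.0801 5.01 14.6
0.1234 0.088 5.24 14.9
```

View pics/s2.png

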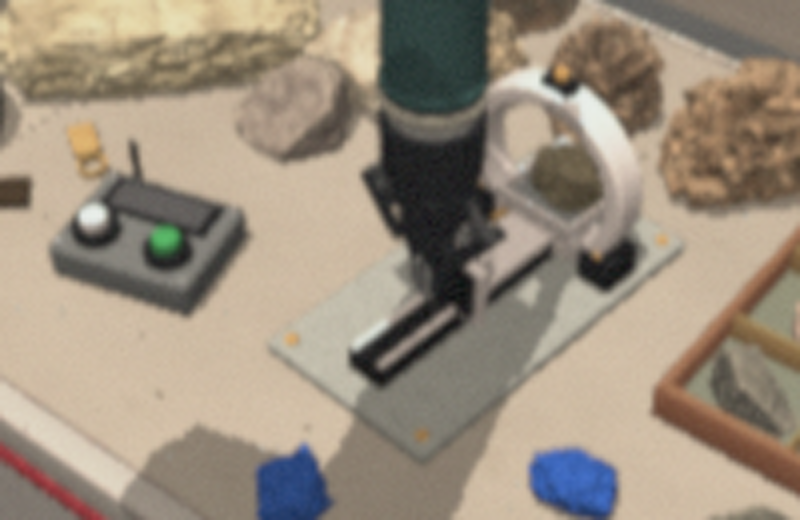

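The carriage is pushed in about 0.087 m, past the pin's force peak, with the rock inside the ring at (567,175) in the crop. Now I back off and look.

```bash
python3 - <<'E'
from act import *
yaw=np.radians(-5.4); ax=np.array([np.cos(yaw),np.sin(yaw),0]); o=[0,np.pi/2,yaw]
p=manip.sense()["tcp_pos"]
manip.line_to(p-ax*.03,speed=.04); manip.line_to(p-ax*.10,speed=.12); q=manip.sense()["tcp_pos"]
manip.line_to(q+[0,0,.10],speed=.15)
manip.reach([.49,.366,.13],[0,np.pi/2,0]); manip.sleep(.3)
s=manip.snapshot("scene"); np.savez("s3.npz",**s); print(manip.sense()["clock"])
cv2.imwrite("pics/s3.png",cv2.resize(s["frame"][130:260,180:380],(800,520),interpolation=cv2.INTER_CUBIC)[:,:,::-1])
E
```

```text
18.55
```

View pics/s3.png

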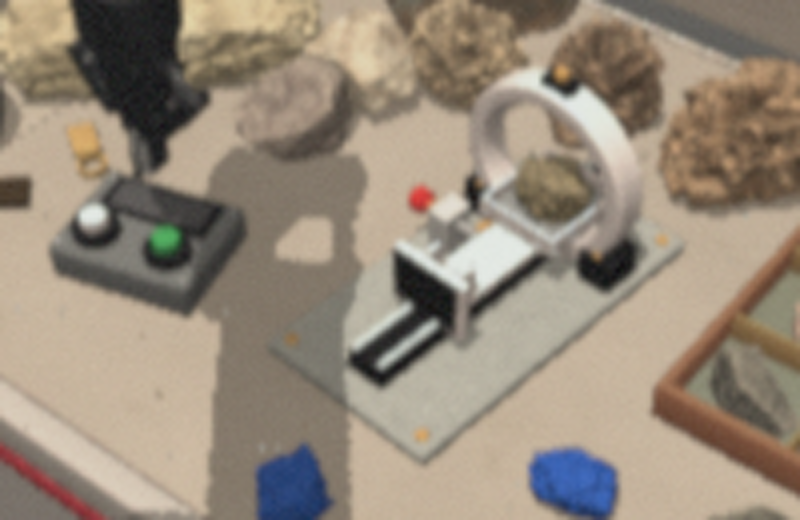

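The carriage stays in with the rock in the ring: pad at (430,283) and rock at (553,187) in the crop. It is latched, so I press green.

```bash
python3 - <<'E'
from act import *
a={k:v for k,v in np.load("s3.npz").items()}
print("pad travel",np.linalg.norm(onz(a,180+430/4,130+283/4,.06)-onz(a,270.9,215.2,.06)))
press(.493,.366)
manip.line_to([.47,.37,.2],speed=.15)
manip.reach([.40,.27,.32],[0,np.pi/2,0]); manip.sleep(.2)
s=manip.snapshot("wrist"); a=cv2.resize(s["frame"][190:330,150:430],(784,392))
b=manip.snapshot("scene")["frame"][130:190,180:380]; 
cv2.imwrite("pics/end.png",np.vstack([a[:350],cv2.resize(b,(784,235),interpolation=cv2.INTER_CUBIC)])[:,:,::-1]); print(manip.sense()["clock"])
E
```

```text
pad travel 0.07799159353297047
0.056 [0.4928 0.3659 0.0561] [-0.76 -1.68  1.61] 19.9
0.0545 [0.4931 0.366  0.0547] [-0.8  -1.47  2.25] 20.2
0.053 [0.4931 0.3661 0.0531] [-0.25 -1.08  3.85] 20.4
0.0515 [0.4932 0.3661 0.052 ] [-1.22 -1.21  6.12] 20.7
0.05 [0.4932 0.3662 0.0519] [-4.29 -4.14 12.8 ] 20.9
23.7167
```

View pics/end.png

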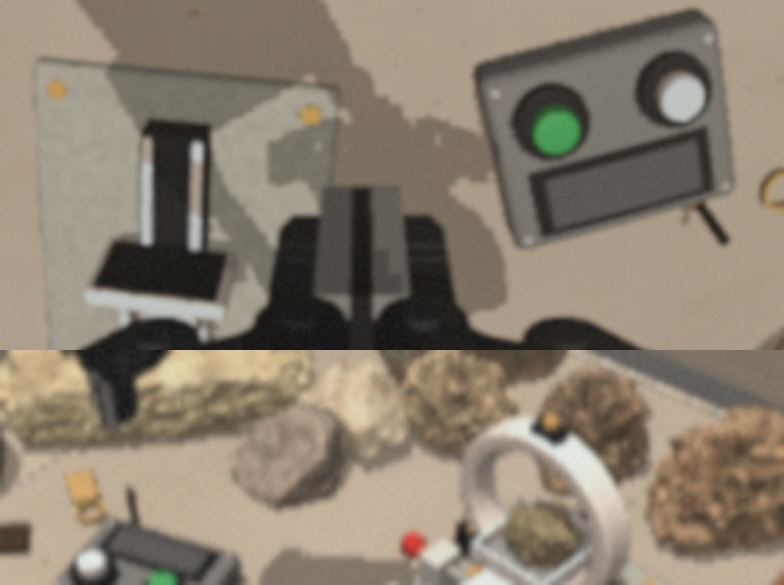

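The picture shows the carriage in, both buttons up and the rock in the ring. My rough 0.078 m travel estimate is above 0.072 m, so I'll check it with the wrist view's plate edge before handing in.

```bash
python3 - <<'E'
from act import *
s=manip.snapshot("wrist")
e=[onz(s,150+u/2.8,190+v/2.8,.084,True) for u,v in((88,292),(222,309))]
m=(e[0]+e[1])/2; print(e,m,"travel",np.linalg.norm(m-[.50196,.17579,.084]))
a={k:v for k,v in np.load("s3.npz").items()}
b={k:v for k,v in np.load("scene.npz").items()}
# same plate corners in scene, crop coords before (x4.4) and after (x4)
for p,q in(((365,275),(397,242)),((443,322),(468,288))):
    P=onz(b,180+p[0]/4.4,140+p[1]/4.4,.084);Q=onz(a,180+q[0]/4,130+q[1]/4,.084); print(np.linalg.norm(P-Q))
E
```

```text
[array([0.57114109, 0.13241059, 0.084     ]), array([0.57809021, 0.2012619 , 0.084     ])] [0.57461565 0.16683625 0.084     ] travel 0.0732052818779277
0.07029027814177641
0.06615520264366717
```

Three edge-based estimates give 0.066–0.073 m, which agrees with the 0.070 latch. Handing in.

```bash
python3 -c "
from station import manip
manip.job_done(); print(manip.sense()['clock'])"
```

```text
the job is handed in; nothing more can be done
the job is handed in; nothing more can be done
```

I took the reading in the required order and handed the job in at about 24 s of the 51 s allowed; no verdict was reported.

- **White button:** I pressed it to its bottom stop (12.8 N on the wrist) with the carriage still out and the ring empty.
- **Carriage:** I pushed the black pad with closed fingertips to about 0.088 m, with the force peaking at about 5.7 N as it passed the pin. I then backed off and it stayed in with the rock inside the ring.
- **Green button:** I pressed it to its bottom stop the same way (12.8 N).

**Last checks:**
- **Pictures:** the rock was in the tray inside the ring, both buttons looked released, and the arm was clear of everything.
- **Latch position:** measurements of the plate's edge in the pictures gave a carriage travel of 0.066, 0.070 and 0.073 m, which fits the 0.070 m latch. A rougher estimate from the pad's centre gave 0.078 m. I put that down to pixel error, since the carriage cannot rest there once let go.
- **Not measured:** I judged the rock's offset in the tray and the bystanders' positions by eye only. The dark rock, jasper and streak plate were outside the final pictures, but the arm never went near them.

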